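# Work the bar lid round to the pick-up corner of a sliding tray

### The job

The clear sliding tray has four places, three lids and one gap; shift the lids by three slides into the gap, first the round-pull lid, then the square-pull lid, then the bar-pull lid, so that the bar-pull lid ends in the pick-up corner with the thumb tab. Keep the lids flat on the tray floor, and at the end of its slide press each one home by feel against the rubber bumper ahead of it, with about 6 N for half a second and never as much as 15 N, wherever that bumper has been set. Leave the other things on the table where they are.

Things in the scene. Friction and masses are not known exactly. Their poses are not given: they have to be found in the camera images.
- tray: Clear acrylic sliding tray fixed to the table: base 220 x 220 mm, 6 mm thick, so its floor is 6 mm above the table. Origin: centre of the underside; in its own frame +x is far, +y left. Two by two places, centred about 37 mm either way, with no walls between. The round-pull and bar-pull lids start far right and near left, either way round. Each slide is straight along its x or y.
- pickup (a point): Middle of the pick-up corner's place, on the tray floor, at x = y = -37 mm from the tray's centre (near right). A round clear thumb tab with a black rubber pad sticks out of the tray at this corner. The square-pull lid starts here.
- gap (a point): Middle of the far left place (x = y = +37 mm), on the tray floor: the gap at the start. A slide is 72 to 92 mm long; a lid drags with under 2 N, and a full row has 6 to 30 mm of play in all.
- round_lid: A flat grey square plastic lid, 70 x 70 mm and 10 mm thick, about 80 g, lying on the tray floor, with a round pull 22 mm across standing 28 mm up from the middle of its top (pull from 10 to 38 mm above the lid's underside). Origin: centre of the underside; z up; x and y along its edges, nearly parallel to the tray's x and y. It goes first, into the gap at the far left.
- square_lid: A flat grey square plastic lid, 70 x 70 mm and 10 mm thick, about 80 g, lying on the tray floor, with a square pull 20 x 20 mm standing 28 mm up from the middle of its top (pull from 10 to 38 mm above the lid's underside). Origin: centre of the underside; z up; x and y along its edges, nearly parallel to the tray's x and y. It goes second, from the pick-up corner into the place that the round-pull lid left.
- bar_lid: A flat grey square plastic lid, 70 x 70 mm and 10 mm thick, about 80 g, lying on the tray floor, with a bar pull 50 mm long (along the lid's x) and 14 mm thick (along its y) standing 28 mm up from the middle of its top (pull from 10 to 38 mm above the lid's underside). Origin: centre of the underside; z up; x and y along its edges, nearly parallel to the tray's x and y. It goes last, into the pick-up corner.
- far_fence: Fixed clear fence on the tray's far (+x) side, 140 x 10 mm, with a black rubber bumper bar (140 x 6 mm) on rods in front of it, both 8 mm high from the tray floor. Lids stop against the bumper. It is set by hand, its free face anywhere from 14 to 26 mm inside the fence's inner face (not measured), and gives 1 mm per 4 N, 7 mm at most. Origin: middle of the foot of the fence's inner face; axes as the tray's.
- near_fence: Fixed clear fence on the tray's near (-x) side, 140 x 10 mm, with a black rubber bumper bar (140 x 6 mm) on rods in front of it, both 8 mm high from the tray floor. Lids stop against the bumper. It is set by hand, its free face anywhere from 14 to 26 mm inside the fence's inner face (not measured), and gives 1 mm per 4 N, 7 mm at most. Origin: middle of the foot of the fence's inner face; axes as the tray's.
- left_fence: Fixed clear fence on the tray's left (+y) side, 140 x 10 mm, with a black rubber bumper bar (140 x 6 mm) on rods in front of it, both 8 mm high from the tray floor. Lids stop against the bumper. It is set by hand, its free face anywhere from 14 to 26 mm inside the fence's inner face (not measured), and gives 1 mm per 4 N, 7 mm at most. Origin: middle of the foot of the fence's inner face; axes as the tray's.
- right_fence: Fixed clear fence on the tray's right (-y) side, 140 x 10 mm, with a black rubber bumper bar (140 x 6 mm) on rods in front of it, both 8 mm high from the tray floor. Lids stop against the bumper. It is set by hand, its free face anywhere from 14 to 26 mm inside the fence's inner face (not measured), and gives 1 mm per 4 N, 7 mm at most. Origin: middle of the foot of the fence's inner face; axes as the tray's.
- tape_roll: Roll of yellow tape lying flat, 90 mm across, 24 mm high. Bystander. Origin: centre of the underside.
- scoop: Stainless spoon-shaped scoop, 160 mm long, lying flat. Bystander.
- bin: Small open black plastic bin, 110 x 130 mm, 70 mm high. Bystander. Origin: centre of the underside.
- jar: Small glass jar, 60 mm across, 75 mm high. Bystander. Origin: centre of the underside.
- carton: Small cardboard box, 90 x 60 mm, 40 mm high. Bystander. Origin: centre of the underside.
Not all that is in view belongs to the job. Leave any blue or orange look-alike of the square_lid alone. Leave any orange look-alike of the round_lid alone.

How it is judged:
On the way, in this order (a step that is already met when the one before it is completed fails the run):
1. the round-pull lid is pressed home in the far left place with over 3 N (((x of round_lid in the frame of tray above 0.03 m and y of round_lid in the frame of tray above 0.02 m and contact force between round_lid and far_fence above 3 N) or (y of round_lid in the frame of tray above 0.03 m and x of round_lid in the frame of tray above 0.02 m and contact force between round_lid and left_fence above 3 N))), for 0.2 s.
2. the square-pull lid is pressed home in the place the round-pull lid left with over 3 N (((y of square_lid in the frame of tray above 0.03 m and x of square_lid in the frame of tray below -0.02 m and contact force between square_lid and left_fence above 3 N) or (x of square_lid in the frame of tray above 0.03 m and y of square_lid in the frame of tray below -0.02 m and contact force between square_lid and far_fence above 3 N))), for 0.2 s.
3. the bar-pull lid is pressed home in the pick-up corner with over 3 N (((x of bar_lid in the frame of tray below -0.03 m and y of bar_lid in the frame of tray below -0.02 m and contact force between bar_lid and near_fence above 3 N) or (y of bar_lid in the frame of tray below -0.03 m and x of bar_lid in the frame of tray below -0.02 m and contact force between bar_lid and right_fence above 3 N))), for 0.2 s.
At the end, for the whole second after the job is handed in: Round-pull lid in the far left place, square-pull lid in the place the round one left, bar-pull lid in the pick-up corner: each lid's centre at least 30 mm past the tray's middle in the direction it was slid and at least 20 mm off the middle to its own side, all flat on the tray floor and at rest (((x of round_lid in the frame of tray above 0.03 m and y of round_lid in the frame of tray above 0.02 m and y of square_lid in the frame of tray above 0.03 m and x of square_lid in the frame of tray below -0.02 m and x of bar_lid in the frame of tray below -0.03 m and y of bar_lid in the frame of tray below -0.02 m) or (y of round_lid in the frame of tray above 0.03 m and x of round_lid in the frame of tray above 0.02 m and x of square_lid in the frame of tray above 0.03 m and y of square_lid in the frame of tray below -0.02 m and y of bar_lid in the frame of tray below -0.03 m and x of bar_lid in the frame of tray below -0.02 m)) and linear speed of each of round_lid, square_lid, bar_lid below 0.01 m/s and z of each of round_lid, square_lid, bar_lid in the frame of tray below 0.0085 m); the robot touches nothing.
It fails at once if a lid is lifted more than 8 mm off the tray floor (z of any of round_lid, square_lid, bar_lid in the frame of tray above 0.014 m).
It fails at once if a lid is pressed on a fence or its bumper with more than 15 N (contact force between any of round_lid, square_lid, bar_lid and far_fence above 15 N or contact force between any of round_lid, square_lid, bar_lid and near_fence above 15 N or contact force between any of round_lid, square_lid, bar_lid and left_fence above 15 N or contact force between any of round_lid, square_lid, bar_lid and right_fence above 15 N).
It fails at once if a lid is pressed on another lid with more than 15 N (contact force between round_lid and square_lid above 15 N or contact force between any of square_lid, round_lid and bar_lid above 15 N).
It fails at once if another thing on the table is moved more than 20 mm (distance of any of tape_roll, scoop, bin, jar, carton from where it was at the start of the episode above 0.02 m).
It also fails if it takes over 70 s, if anything falls off the work surface, if the arm or the gripper's body presses on something with over 40 N, if the wrist force passes 120 N, or if a joint passes its speed limit or range.

### The arm

A 6-joint arm with a two-finger parallel gripper is mounted at the origin on the work surface. World frame = base frame: x ahead of the robot, y to its left, z up, the work surface at z = 0. Lengths are in m, angles in rad, forces in N, time in s.
With the tool pointing down it reaches from about 0.35 to 0.775 m from the base axis. Payload 7.3 kg.
Tool frame: the origin (TCP) lies at the very end of the fingers, on their centre line; the grasp point (between the pads) lies 19 mm behind it; z points along the fingers, y is the direction in which the jaws open and shut (so a half turn about z gives the same grasp; the last joint's range is limited). The gripper opens to 92 mm and grips with 3 to 60 N. Pads are 19 mm wide; open, the fingers measure 130 mm over their backs; the gripper's body (75 mm by 190 mm) begins 47 mm behind the grasp point.
Start: joints at [1.034, 0.342, 1.524, -0, 1.275, -0.146], TCP at [0.2, 0.485, 0.227] pointing down, gripper open.
Joint ranges: [-2.53, 2.53], [-0.77, 2.02], [0.04, 2.7], [-1, 4.14], [0.28, 2.66], [-3.11, 3.11]. Speed limits (rad/s): [2.57, 2.57, 3.14, 3.14, 3.14, 3.14].

### API

Orientations are given as [roll, pitch, yaw] about the fixed x, y, z axes, in that order (R = Rz(yaw) Ry(pitch) Rx(roll)).
In Python, from cell import robot gives the robot as it stands.
- The arm moves only by the tool apply_moves, never from a script. Its argument "plan" is a list of rows, each an object of numbers: "tx", "ty", "tz": the shift along the tool's x, y, z in m; "yaw": the turn about the tool's z in rad; "grip": the opening, from -1 (shut) to 1 (fully open), so that 0 is half open. In form: [{"tx": .., "ty": .., "tz": .., "yaw": .., "grip": ..}, ...]. A call has 1 to 8 rows; each row is the pose to reach, as a shift and turn from the pose commanded when the call began, along the tool's axes at that moment; what a row does not reach only later rows make up. A row lasts 1/8 s, in which the tool goes at most 62.5 mm and 10.7 degrees, less where a joint would pass 70% of its speed; a pose out of reach is approached as far as the arm can. A call with a gripper value outside its range is refused whole. The fingers move at their own pace and stop on an object; "force" is the grip in N (left out, the last holds). Time passes only in rows, so rows that repeat a pose let the fingers close. It gives the time, the measured TCP pose, the force and the opening at its end, in the units of the state.
- robot.observe(): the state, without advancing time (a new reading comes with each control period).
- robot.read_camera(name): name is "scene" or "top" or "wrist"; returns (picture, depth): 420x560x3 uint8, red, green, blue; 420x560 float32, m along the optical axis (not along the pixel's ray), 0 where there is no reading.
- robot.get_calibration(name): a dict with "camera_matrix" (3x3 intrinsics, pixels), "k1" (the pictures are not rectified: a ray, as slopes to the right and down, at radius r is drawn at 1 + k1 r^2 times it, then the intrinsics apply), "R" (3x3) and "t" (3): a world point X has camera coordinates R X + t. Camera axes: x right, y down, z forward; pixel columns grow to the right and rows downward; lengths in m; the calibration is good to about 2 mm. A picture is of the moment at which its call begins: read the wrist's pose just before it. get_calibration takes no time and is no camera call; for the wrist camera it gives the pose at the moment of the call.
- robot.hand_in(): hands the job in, once; it reports no verdict.
Trained networks look in the newest picture that a camera, given by its name, has taken for a name from the list of things; names that differ only in an ending like _2 or _b are one class to them, and where a whole thing is asked for, a point or a joint stands for the part that bears it (a point fixed in the world has none). Each returns a list of dicts, best first, with "confidence" (0 to 1); they miss things now and then, are a little off and sometimes report something else, mostly with a low value. They report only what shows in the picture. A call takes as long as a camera call. They do not tell look-alikes from the thing itself.
- robot.outline_of(label, camera): "region" (420x560 bool, what is visible of it) and "pixel" ([row, column] in pixels, amid what is visible of it).
- robot.tip_of(label, camera): "pixel" ([row, column] in pixels: a listed point, or the origin of a listed thing).
The state is a dict: "time": time; "qpos": joint angles; "qvel": joint speeds; "joint_efforts": joint torques, N m; "tool_pos": TCP position; "tool_rot": TCP orientation; "contact_force": force on the tool from outside, world axes, zero at the start; "torque": the same for the moment, N m; "opening": finger opening in m.
Only numpy, scipy, OpenCV 4.12 (cv2) and the standard library are available. Lean on these libraries where they do the work, as an engineer would, in place of code of your own. Each camera call takes 0.05 s, during which the arm holds its last target.

## Working session

There is one attempt and no reset: what is moved stays moved. The work goes in short steps, Python scripts to look and compute and a tool call to move; the robot and the scene stay as the last step left them, time stands still between calls to the robot, and variables do not carry over. Pictures are saved under pics/ and viewed, and the job is handed in when it is done.

Besides the shell and the picture viewer there is one more tool, called after "Emit:" as name(argument=value, ...), one argument or row to a line, values as JSON. apply_moves: Moves the arm, as the interface text tells. Its arguments: {"type":"object","properties":{"plan":{"type":"array","items":{"type":"object","properties":{"tx":{"type":"number"},"ty":{"type":"number"},"tz":{"type":"number"},"yaw":{"type":"number"},"grip":{"type":"number"}}}},"force":{"type":"number"}},"required":["plan"]}

```bash
ls; mkdir -p pics; python3 - <<'E'
from cell import robot
import cv2
s=robot.observe(); print(s)
for n in ("scene","top"):
    im,d=robot.read_camera(n); cv2.imwrite(f"pics/{n}0.png",im[:,:,::-1])
    c=robot.get_calibration(n); print(n,c)
E
```

```text
pics
{'time': 0.0, 'qpos': array([ 1.03402323e+00,  3.42692319e-01,  1.52504279e+00, -1.33846996e-05,
        1.27541364e+00, -1.45973659e-01]), 'qvel': array([-2.54894815e-03,  8.61317255e-04, -7.61744486e-04,  6.59581096e-04,
       -1.35742089e-03,  7.68757027e-05]), 'joint_efforts': array([-2.00930222e-04, -4.31235301e+01, -2.44222283e+01,  7.18464120e-02,
        5.57242404e-02, -6.44187321e-05]), 'tool_pos': array([0.19973779, 0.48506051, 0.22605176]), 'tool_rot': array([-3.14005125e+00, -2.13679962e-04,  2.75079696e+00]), 'contact_force': array([ 0.2335265 ,  0.09586345, -0.23706658]), 'torque': array([-0.0246804 ,  0.04108832,  0.01698662]), 'opening': 0.09182721890684865}
scene {'camera_matrix': array([[384.13441037,   0.        , 286.89052556],
       [  0.        , 384.13441037, 210.29993425],
       [  0.        ,   0.        ,   1.        ]]), 'k1': -0.0584061416819075, 'R': array([[-0.57099844,  0.82094548, -0.00304803],
       [ 0.69239191,  0.47958314, -0.5390672 ],
       [-0.441083  , -0.30991696, -0.84225724]]), 't': array([ 0.26968093, -0.42562056,  1.14816059])}
top {'camera_matrix': array([[457.58852185,   0.        , 268.54852214],
       [  0.        , 457.58852185, 215.90627745],
       [  0.        ,   0.        ,   1.        ]]), 'k1': -0.12533308247189326, 'R': array([[-3.22963342e-03, -9.99592807e-01,  2.83511746e-02],
       [-9.96218194e-01,  7.54477878e-04, -8.68834870e-02],
       [ 8.68267184e-02, -2.85245578e-02, -9.95814978e-01]]), 't': array([0.06095931, 0.57561409, 1.05572759])}
```

View pics/scene0.png

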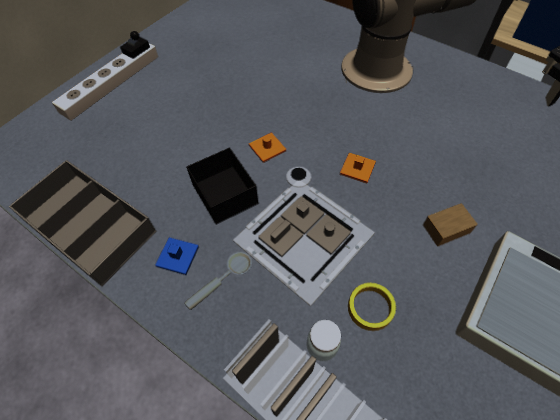

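View pics/top0.png

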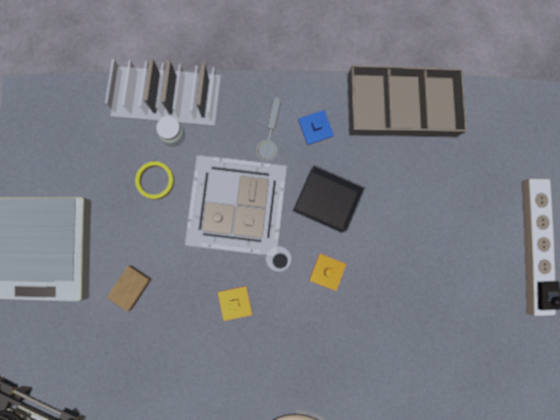

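The tray centre is at about (237,204) in the top view, with the thumb tab at (279,259), near right.

| Item | Top-view pixel | Place |
|---|---|---|
| Gap | (221,187) | far left |
| Bar lid | (252,190) | far right |
| Round lid | (217,217) | near left |
| Square lid | (249,220) | near right |

Look-alikes off the tray: blue (317,127), orange (328,271) and yellow-orange (235,303).

```bash
cat > h.py <<'E'
import numpy as np, cv2
from cell import robot
def pix2w(c,rc,z):
    K=c["camera_matrix"]; r,cc=rc
    p=cv2.undistortPoints(np.array([[[cc,r]]],float),K,np.array([c["k1"],0,0,0,0.]))[0,0] if False else None
    x=(cc-K[0,2])/K[0,0]; y=(r-K[1,2])/K[1,1]; xd,yd=x,y
    for _ in range(30):
        f=1+c["k1"]*(x*x+y*y); x,y=xd/f,yd/f
    d=c["R"].T@np.array([x,y,1.]); o=-c["R"].T@c["t"]
    return o+d*(z-o[2])/d[2]
def w2pix(c,X):
    q=c["R"]@np.asarray(X,float)+c["t"]; x,y=q[0]/q[2],q[1]/q[2]; f=1+c["k1"]*(x*x+y*y); K=c["camera_matrix"]
    return np.array([K[1,1]*y*f+K[1,2],K[0,0]*x*f+K[0,2]])
E
python3 - <<'E'
from h import *
c=robot.get_calibration("top")
im,d=robot.read_camera("top")
for l in ["tray","pickup","gap","round_lid","square_lid","bar_lid"]:
    for o in robot.tip_of(l,"top")[:3]:
        z={"tray":0}.get(l,.006); print(l,o["pixel"],round(o["confidence"],2),pix2w(c,o["pixel"],z).round(4))
cv2.imwrite("pics/topcrop.png",cv2.resize(im[145:275,170:310,::-1],None,fx=4.2,fy=4.2,interpolation=cv2.INTER_CUBIC))
print(robot.get_calibration("wrist"), robot.observe()["tool_pos"])
E
```

```text
tray [204.2, 240.6] 0.59 [0.6063 0.1266 0.    ]
pickup [221.1, 248.5] 0.96 [0.5649 0.1074 0.006 ]
pickup [203.5, 195.5] 0.47 [0.6074 0.2348 0.006 ]
gap [189.4, 219.4] 0.87 [0.6415 0.1775 0.006 ]
gap [221.2, 248.4] 0.66 [0.5646 0.1076 0.006 ]
round_lid [271.9, 325.7] 0.92 [ 0.4428 -0.077   0.006 ]
round_lid [216.2, 219.2] 0.81 [0.5767 0.1776 0.006 ]
round_lid [195.0, 250.4] 0.38 [0.6279 0.1028 0.006 ]
square_lid [127.6, 315.5] 0.93 [ 0.7956 -0.0571  0.006 ]
square_lid [216.6, 249.6] 0.74 [0.5757 0.1047 0.006 ]
square_lid [304.0, 234.2] 0.65 [0.368  0.1413 0.006 ]
bar_lid [195.1, 250.2] 0.64 [0.6276 0.1033 0.006 ]
{'camera_matrix': array([[342.23090699,   0.        , 282.07606483],
       [  0.        , 342.23090699, 213.05038114],
       [  0.        ,   0.        ,   1.        ]]), 'k1': -0.012921998784394498, 'R': array([[ 0.38048626,  0.92478592,  0.00109954],
       [ 0.89205736, -0.36733368,  0.26324825],
       [ 0.24385217, -0.09918148, -0.9647275 ]]), 't': array([-0.52525182, -0.03298954,  0.3885444 ])} [0.19995154 0.48541405 0.22667229]
```

View pics/topcrop.png

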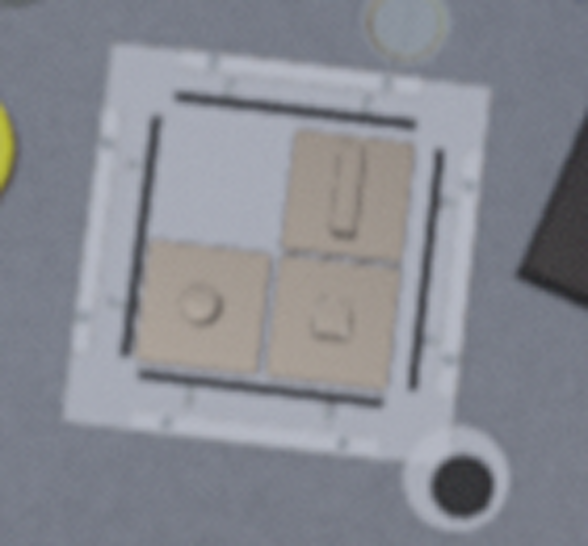

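```bash
python3 - <<'E'
from h import *
c=robot.get_calibration("top")
cr=lambda u,v:(145+(v+.5)/4.2-.5,170+(u+.5)/4.2-.5)
P=[pix2w(c,cr(*p),.006) for p in [(112,45),(490,88),(450,460),(65,420)]]
P=np.array(P)[:,:2]; print(P.round(4),P.mean(0))
for i in range(4):
    e=P[(i+1)%4]-P[i]; print(np.linalg.norm(e),np.degrees(np.arctan2(e[1],e[0])))
w=robot.get_calibration("wrist"); s=robot.observe()
o=-w["R"].T@w["t"]; from scipy.spatial.transform import Rotation as Ro
R=Ro.from_euler("xyz",s["tool_rot"]).as_matrix()
print(o, R.T@(o-s["tool_pos"]), R, (w["R"]@R).round(3))
E
```

```text
[[0.7252 0.2345]
 [0.7001 0.0158]
 [0.4857 0.04  ]
 [0.5087 0.2587]] [0.60493142 0.13723333]
0.22016187893821415 -96.55761395610561
0.21570522972577214 173.55611446442444
0.2199125600999651 84.00133071725968
0.21785119744186288 -6.376681555077334
[0.13453226 0.51216373 0.38410144] [ 0.07067853 -0.00019376 -0.15742831] [[-9.24607434e-01  3.80921373e-01 -2.80962202e-05]
 [ 3.80921374e-01  9.24607433e-01 -3.72436422e-05]
 [ 1.17910747e-05 -4.51381992e-05 -9.99999999e-01]] [[ 0.     1.    -0.001]
 [-0.965  0.    -0.263]
 [-0.263  0.001  0.965]]
```

Emit:
apply_moves(
  plan=[
    {"tx": -0.06, "ty": -0.02, "tz": 0, "yaw": -0.04, "grip": -0.1},
    {"tx": -0.12, "ty": -0.04, "tz": 0, "yaw": -0.08, "grip": -0.1},
    {"tx": -0.18, "ty": -0.06, "tz": 0, "yaw": -0.12, "grip": -0.1},
    {"tx": -0.24, "ty": -0.08, "tz": 0, "yaw": -0.16, "grip": -0.1},
    {"tx": -0.3, "ty": -0.1, "tz": 0, "yaw": -0.2, "grip": -0.1},
    {"tx": -0.36, "ty": -0.12, "tz": 0, "yaw": -0.24, "grip": -0.1},
    {"tx": -0.42, "ty": -0.14, "tz": 0, "yaw": -0.28, "grip": -0.1},
    {"tx": -0.47, "ty": -0.155, "tz": 0, "yaw": -0.28, "grip": -0.1},
  ],
)

```text
time: 1.45
tool_pos: [0.577, 0.1613, 0.2268]
tool_rot: [3.141, 0.0, 3.031]
contact_force: [1.0, 1.0, 0.0]
opening: 0.0414
```

Emit:
apply_moves(
  plan=[
    {"tx": -0.034, "ty": -0.022, "tz": 0, "yaw": 0, "grip": -0.1},
    {"tx": -0.034, "ty": -0.022, "tz": 0, "yaw": 0, "grip": -0.1},
    {"tx": -0.034, "ty": -0.022, "tz": 0, "yaw": 0, "grip": -0.1},
    {"tx": -0.034, "ty": -0.022, "tz": 0, "yaw": 0, "grip": -0.1},
  ],
)

```text
time: 1.95
tool_pos: [0.6061, 0.1385, 0.227]
tool_rot: [3.141, -0.0, 3.032]
contact_force: [0.2, -0.0, 0.3]
opening: 0.0409
```

```bash
python3 - <<'E'
from h import *
s=robot.observe(); print(s["time"],s["tool_pos"],s["tool_rot"],s["qpos"],s["contact_force"],s["opening"])
c=robot.get_calibration("wrist")
im,d=robot.read_camera("wrist"); cv2.imwrite("pics/w1.png",im[:,:,::-1])
np.savez("w1.npz",im=im,d=d,R=c["R"],t=c["t"])
for l in ["tray","round_lid","square_lid","bar_lid","far_fence","near_fence","left_fence","right_fence"]:
    for o in robot.tip_of(l,"wrist")[:2]:
        z={"tray":0}.get(l,.006); print(l,o["pixel"],round(o["confidence"],2),pix2w(c,o["pixel"],z).round(4))
E
```

```text
1.95 [0.60607187 0.13851422 0.22702492] [ 3.14131345e+00 -3.75725715e-05  3.03220573e+00] [ 1.01339956e-01  5.22643535e-01  1.23558148e+00  2.85893675e-04
  1.38334598e+00 -1.36012271e+00] [ 0.18756373 -0.01512462  0.3470172 ] 0.04092010183229608
tray [184.6, 284.8] 0.86 [0.6071 0.1419 0.    ]
tray [332.0, 230.6] 0.6 [0.7909 0.0519 0.    ]
round_lid [148.7, 317.8] 0.86 [0.5705 0.182  0.006 ]
round_lid [53.1, 59.5] 0.86 [ 0.4451 -0.0726  0.006 ]
square_lid [151.8, 251.0] 0.92 [0.5658 0.1091 0.006 ]
square_lid [266.7, 280.4] 0.66 [0.7046 0.1261 0.006 ]
bar_lid [216.2, 250.1] 0.96 [0.6383 0.0984 0.006 ]
far_fence [266.1, 280.9] 0.68 [0.7039 0.1267 0.006 ]
far_fence [91.9, 280.8] 0.18 [0.5077 0.1483 0.006 ]
near_fence [90.9, 280.7] 0.93 [0.5067 0.1483 0.006 ]
left_fence [180.3, 368.2] 0.56 [0.6113 0.2352 0.006 ]
right_fence [183.6, 192.8] 0.97 [0.5936 0.0396 0.006 ]
```

```bash
python3 - <<'E'
from h import *
im=np.load("w1.npz")["im"]
cv2.imwrite("pics/w1c.png",cv2.resize(im[60:300,160:400,::-1],None,fx=2.5,fy=2.5,interpolation=cv2.INTER_CUBIC))
E
```

```text
(no output)
```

View pics/w1c.png

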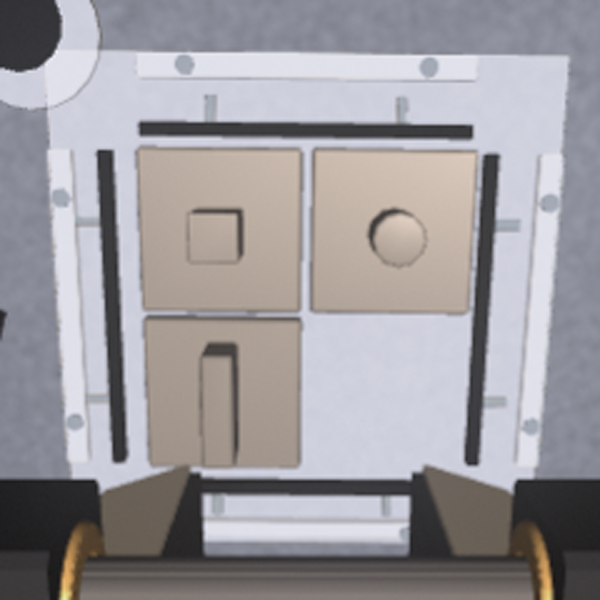

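The wrist crop is turned half round: near is up and left is to the right. The round lid is at crop (393,231), the square at (220,230), the bar at (223,393), and the gap is lower right. That matches the top view, so I'll measure in tray coordinates.

```bash
python3 - <<'E'
from h import *
z=np.load("w1.npz"); c=robot.get_calibration("wrist"); c["R"]=z["R"];c["t"]=z["t"]
f=lambda u,v,h: pix2w(c,(60+(v+.5)/2.5-.5,160+(u+.5)/2.5-.5),h)
P=dict(round=[(314,149),(477,150),(470,313),(311,311)],square=[(139,149),(301,149),(300,311),(143,310)],bar=[(146,319),(300,319),(299,466),(151,467)])
C={k:np.array([f(*p,.016) for p in v])[:,:2] for k,v in P.items()}
T=np.array([.605,.137]);
for k,v in C.items():
    e=[np.linalg.norm(v[(i+1)%4]-v[i]) for i in range(4)]; a=v[1]-v[0]; 
    print(k,v.mean(0).round(4),np.round(e,4),"y-axis ang",np.degrees(np.arctan2(a[1],a[0]))-90)
print("round top",f(400,239,.044)," sq top",f(214,237,.044),"bar",f(219,409,.044))
print("tray corners",f(48,50,.006),f(568,55,.006))
th=-.111;R=np.array([[np.cos(th),-np.sin(th)],[np.sin(th),np.cos(th)]])
# fences inner face foot: use outer rims approx; bumper faces top z .014
for n,p in dict(near_b=(306,138),right_b=(118,300),left_b=(480,300),far_b=(306,479),near_f=(306,79),right_f=(80,300),left_f=(533,300)).items():
    print(n,(R.T@(f(*p,.014)[:2]-T)).round(4))
for k,v in C.items(): print(k,(R.T@(v.mean(0)-T)).round(4))
E
```

```text
round [0.5737 0.1797] [0.0678 0.0688 0.0695 0.0683] y-axis ang -6.538215622017361
square [0.5653 0.1068] [0.0674 0.0683 0.0685 0.0679] y-axis ang -6.279295927486615
bar [0.637  0.0985] [0.0674 0.0685 0.0679 0.069 ] y-axis ang -6.2677321352339135
round top [0.57357826 0.17967827 0.044     ]  sq top [0.56481736 0.1068438  0.044     ] bar [0.63526882 0.09922754 0.044     ]
tray corners [0.48415359 0.04438904 0.006     ] [0.50956611 0.259166   0.006     ]
near_b [-0.0746  0.0018]
right_b [-0.0063 -0.0803]
left_b [-0.0066  0.0781]
far_b [0.0773 0.0021]
near_f [-0.0979  0.0018]
right_f [-0.0063 -0.0969]
left_f [-0.0067  0.1013]
round [-0.0358  0.039 ]
square [-0.0361 -0.0344]
bar [ 0.036  -0.0347]
```

Measurements agree with the sizes and layout: tray centre (0.606, 0.139), yaw about -6.4°. The round goes far (+x), the square left (+y), the bar near (-x). Now to grasp the round pull.

Emit:
apply_moves(
  plan=[
    {"tx": 0.037, "ty": 0.037, "tz": 0.02, "yaw": 0, "grip": -0.1},
    {"tx": 0.037, "ty": 0.037, "tz": 0.07, "yaw": 0, "grip": -0.1},
    {"tx": 0.037, "ty": 0.037, "tz": 0.12, "yaw": 0, "grip": -0.1},
    {"tx": 0.037, "ty": 0.037, "tz": 0.16, "yaw": 0, "grip": -0.1},
    {"tx": 0.037, "ty": 0.037, "tz": 0.185, "yaw": 0, "grip": -0.1},
    {"tx": 0.037, "ty": 0.037, "tz": 0.2, "yaw": 0, "grip": -0.1},
    {"tx": 0.037, "ty": 0.037, "tz": 0.205, "yaw": 0, "grip": -0.1},
    {"tx": 0.037, "ty": 0.037, "tz": 0.205, "yaw": 0, "grip": -0.1},
  ],
)

```text
time: 3.4
tool_pos: [0.5746, 0.1784, 0.0223]
tool_rot: [3.141, 0.001, 3.031]
contact_force: [-0.1, -0.8, 0.5]
opening: 0.0413
```

```bash
python3 - <<'E'
from h import *
im,d=robot.read_camera("wrist"); cv2.imwrite("pics/w2.png",im[:,:,::-1])
E
```

```text
(no output)
```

View pics/w2.png

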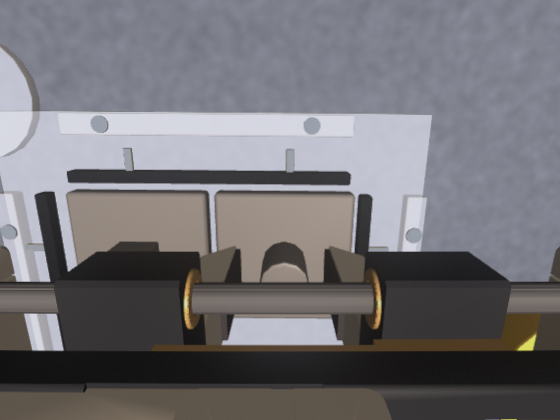

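The round pull is centred between the fingers at (284,265). Closing on it.

Emit:
apply_moves(
  plan=[
    {"tx": 0, "ty": 0, "tz": 0, "yaw": 0, "grip": -0.8},
    {"tx": 0, "ty": 0, "tz": 0, "yaw": 0, "grip": -0.8},
    {"tx": 0, "ty": 0, "tz": 0, "yaw": 0, "grip": -0.8},
    {"tx": 0, "ty": 0, "tz": 0, "yaw": 0, "grip": -0.8},
  ],
  force=25,
)

```text
time: 3.95
tool_pos: [0.5745, 0.1785, 0.0223]
tool_rot: [3.141, 0.001, 3.031]
contact_force: [-1.6, 0.8, 5.0]
opening: 0.0211
```

Emit:
apply_moves(
  plan=[
    {"tx": -0.005, "ty": 0, "tz": 0, "yaw": 0, "grip": -0.8},
    {"tx": -0.015, "ty": 0, "tz": 0, "yaw": 0, "grip": -0.8},
    {"tx": -0.025, "ty": 0, "tz": 0, "yaw": 0, "grip": -0.8},
    {"tx": -0.035, "ty": 0, "tz": 0, "yaw": 0, "grip": -0.8},
    {"tx": -0.045, "ty": 0, "tz": 0, "yaw": 0, "grip": -0.8},
    {"tx": -0.055, "ty": 0, "tz": 0, "yaw": 0, "grip": -0.8},
    {"tx": -0.062, "ty": 0, "tz": 0, "yaw": 0, "grip": -0.8},
    {"tx": -0.066, "ty": 0, "tz": 0, "yaw": 0, "grip": -0.8},
  ],
)

```text
time: 4.95
tool_pos: [0.6388, 0.1713, 0.0223]
tool_rot: [-3.142, -0.003, 3.031]
contact_force: [-6.1, 0.2, 7.9]
opening: 0.0213
```

Emit:
apply_moves(
  plan=[
    {"tx": -0.001, "ty": 0, "tz": 0, "yaw": 0, "grip": -0.8},
    {"tx": -0.002, "ty": 0, "tz": 0, "yaw": 0, "grip": -0.8},
    {"tx": -0.003, "ty": 0, "tz": 0, "yaw": 0, "grip": -0.8},
    {"tx": -0.003, "ty": 0, "tz": 0, "yaw": 0, "grip": -0.8},
  ],
)

```text
time: 5.45
tool_pos: [0.6417, 0.171, 0.0223]
tool_rot: [-3.142, -0.002, 3.031]
contact_force: [-6.2, 0.6, 7.5]
opening: 0.0216
```

Emit:
apply_moves(
  plan=[
    {"tx": 0, "ty": 0, "tz": -0.0005, "yaw": 0, "grip": -0.8},
    {"tx": 0, "ty": 0, "tz": -0.0005, "yaw": 0, "grip": -0.8},
    {"tx": 0, "ty": 0, "tz": -0.0005, "yaw": 0, "grip": -0.8},
  ],
)

```text
time: 5.82
tool_pos: [0.6424, 0.1708, 0.0223]
tool_rot: [3.142, -0.001, 3.031]
contact_force: [-4.5, -0.1, 5.8]
opening: 0.0215
```

Emit:
apply_moves(
  plan=[
    {"tx": -0.001, "ty": 0, "tz": 0, "yaw": 0, "grip": -0.8},
    {"tx": -0.002, "ty": 0, "tz": 0, "yaw": 0, "grip": -0.8},
    {"tx": -0.002, "ty": 0, "tz": 0, "yaw": 0, "grip": -0.8},
  ],
)

```text
time: 6.2
tool_pos: [0.6447, 0.1705, 0.0223]
tool_rot: [3.141, -0.0, 3.031]
contact_force: [-4.2, -0.2, 4.8]
opening: 0.0212
```

Emit:
apply_moves(
  plan=[
    {"tx": 0, "ty": 0, "tz": -0.001, "yaw": 0, "grip": -0.8},
    {"tx": 0, "ty": 0, "tz": -0.001, "yaw": 0, "grip": -0.8},
    {"tx": 0, "ty": 0, "tz": -0.001, "yaw": 0, "grip": -0.8},
  ],
)

```text
time: 6.58
tool_pos: [0.6448, 0.1703, 0.0229]
tool_rot: [-3.141, -0.0, 3.031]
contact_force: [-0.1, -1.0, -1.4]
opening: 0.0216
```

Emit:
apply_moves(
  plan=[
    {"tx": -0.001, "ty": 0, "tz": 0, "yaw": 0, "grip": -0.8},
    {"tx": -0.001, "ty": 0, "tz": 0, "yaw": 0, "grip": -0.8},
    {"tx": -0.001, "ty": 0, "tz": 0, "yaw": 0, "grip": -0.8},
  ],
)

```text
time: 6.95
tool_pos: [0.6457, 0.1704, 0.0232]
tool_rot: [3.142, 0.0, 3.031]
contact_force: [0.1, -0.3, -1.3]
opening: 0.0212
```

```bash
python3 - <<'E'
from h import *
im,d=robot.read_camera("top"); cv2.imwrite("pics/t3.png",cv2.resize(im[130:275,160:310,::-1],None,fx=4,fy=4,interpolation=cv2.INTER_CUBIC))
im,d=robot.read_camera("wrist"); cv2.imwrite("pics/w3.png",im[:,:,::-1])
print(robot.observe()["contact_force"])
E
```

```text
[ 0.33552647 -0.90958599 -1.12816576]
```

View pics/w3.png

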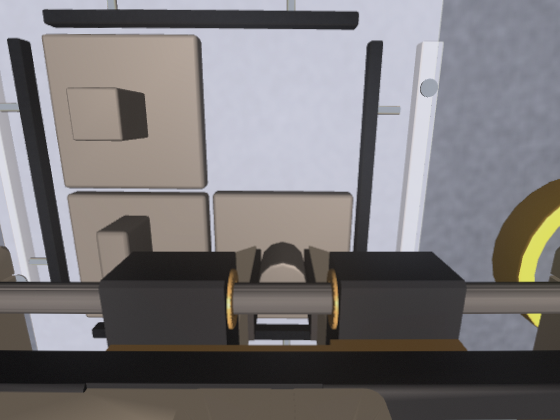

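View pics/t3.png

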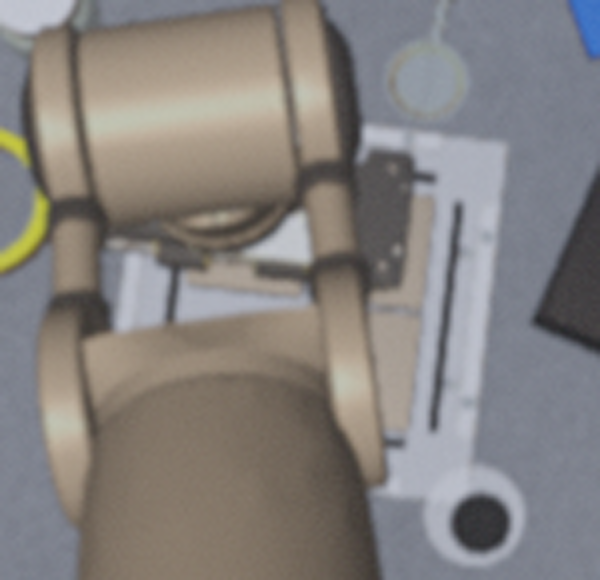

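The round lid is moving cleanly with the gripper and nearly off the floor. I'll ease down slightly and creep to the bumper.

Emit:
apply_moves(
  plan=[
    {"tx": 0, "ty": 0, "tz": 0.0006, "yaw": 0, "grip": -0.8},
    {"tx": -0.001, "ty": 0, "tz": 0.0006, "yaw": 0, "grip": -0.8},
    {"tx": -0.002, "ty": 0, "tz": 0.0006, "yaw": 0, "grip": -0.8},
    {"tx": -0.003, "ty": 0, "tz": 0.0006, "yaw": 0, "grip": -0.8},
    {"tx": -0.003, "ty": 0, "tz": 0.0006, "yaw": 0, "grip": -0.8},
  ],
)

```text
time: 7.68
tool_pos: [0.6488, 0.17, 0.0226]
tool_rot: [3.141, 0.0, 3.031]
contact_force: [0.1, -0.9, -0.4]
opening: 0.0212
```

Emit:
apply_moves(
  plan=[
    {"tx": -0.001, "ty": 0, "tz": 0, "yaw": 0, "grip": -0.8},
    {"tx": -0.001, "ty": 0, "tz": 0, "yaw": 0, "grip": -0.8},
  ],
)

```text
time: 7.92
tool_pos: [0.6498, 0.1699, 0.0226]
tool_rot: [3.142, 0.0, 3.031]
contact_force: [0.4, -0.1, -0.5]
opening: 0.0211
```

Emit:
apply_moves(
  plan=[
    {"tx": -0.001, "ty": 0, "tz": 0, "yaw": 0, "grip": -0.8},
    {"tx": -0.001, "ty": 0, "tz": 0, "yaw": 0, "grip": -0.8},
  ],
)

```text
time: 8.18
tool_pos: [0.6508, 0.1698, 0.0226]
tool_rot: [3.142, 0.0, 3.031]
contact_force: [-0.8, -0.2, -0.6]
opening: 0.0212
```

Emit:
apply_moves(
  plan=[
    {"tx": -0.001, "ty": 0, "tz": 0, "yaw": 0, "grip": -0.8},
    {"tx": -0.001, "ty": 0, "tz": 0, "yaw": 0, "grip": -0.8},
  ],
)

```text
time: 8.43
tool_pos: [0.6518, 0.1697, 0.0226]
tool_rot: [3.142, 0.0, 3.031]
contact_force: [0.3, -0.7, -1.4]
opening: 0.0212
```

Emit:
apply_moves(
  plan=[
    {"tx": -0.0007, "ty": 0, "tz": 0, "yaw": 0, "grip": -0.8},
    {"tx": -0.0007, "ty": 0, "tz": 0, "yaw": 0, "grip": -0.8},
  ],
)

```text
time: 8.68
tool_pos: [0.6524, 0.1696, 0.0226]
tool_rot: [3.142, 0.0, 3.031]
contact_force: [0.7, -0.1, -0.8]
opening: 0.0213
```

Emit:
apply_moves(
  plan=[
    {"tx": -0.001, "ty": 0, "tz": 0, "yaw": 0, "grip": -0.8},
    {"tx": -0.001, "ty": 0, "tz": 0, "yaw": 0, "grip": -0.8},
  ],
)

```text
time: 8.93
tool_pos: [0.6535, 0.1695, 0.0226]
tool_rot: [3.141, 0.0, 3.031]
contact_force: [-0.9, 0.2, -1.1]
opening: 0.0209
```

Emit:
apply_moves(
  plan=[
    {"tx": -0.001, "ty": 0, "tz": 0, "yaw": 0, "grip": -0.8},
    {"tx": -0.001, "ty": 0, "tz": 0, "yaw": 0, "grip": -0.8},
  ],
)

```text
time: 9.18
tool_pos: [0.6545, 0.1694, 0.0226]
tool_rot: [3.142, 0.0, 3.031]
contact_force: [-0.0, -0.3, -0.9]
opening: 0.0215
```

```bash
python3 - <<'E'
from h import *
im,d=robot.read_camera("wrist"); cv2.imwrite("pics/w4.png",cv2.resize(im[180:360,190:390,::-1],None,fx=3.5,fy=3.2,interpolation=cv2.INTER_CUBIC))
E
```

```text
(no output)
```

View pics/w4.png

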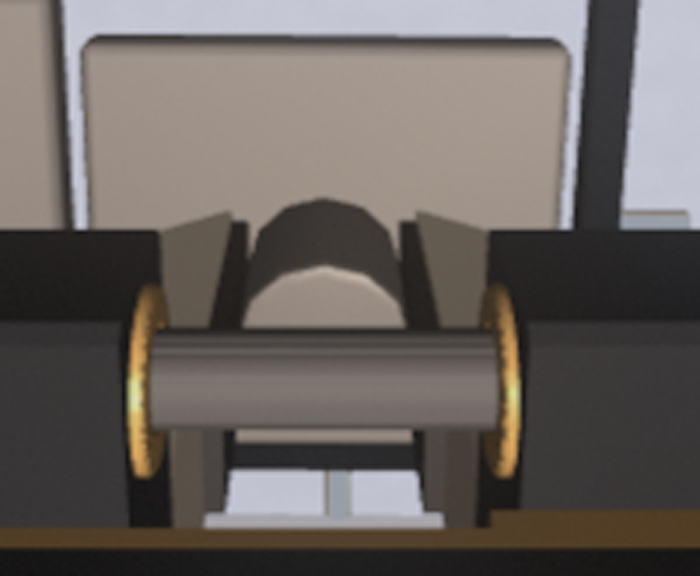

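The lid's far edge is at the bumper (crop y≈443), with no force yet. Creeping on.

Emit:
apply_moves(
  plan=[
    {"tx": -0.0008, "ty": 0, "tz": 0, "yaw": 0, "grip": -0.8},
    {"tx": -0.0008, "ty": 0, "tz": 0, "yaw": 0, "grip": -0.8},
  ],
)

```text
time: 9.48
tool_pos: [0.655, 0.1694, 0.0226]
tool_rot: [3.142, -0.0, 3.031]
contact_force: [-0.4, -0.2, -0.3]
opening: 0.0215
```

Emit:
apply_moves(
  plan=[
    {"tx": -0.0008, "ty": 0, "tz": 0, "yaw": 0, "grip": -0.8},
    {"tx": -0.0008, "ty": 0, "tz": 0, "yaw": 0, "grip": -0.8},
  ],
)

```text
time: 9.72
tool_pos: [0.6555, 0.1694, 0.0226]
tool_rot: [-3.142, -0.001, 3.031]
contact_force: [-1.7, 0.5, 2.5]
opening: 0.0214
```

Emit:
apply_moves(
  plan=[
    {"tx": -0.0008, "ty": 0, "tz": 0, "yaw": 0, "grip": -0.8},
    {"tx": -0.0008, "ty": 0, "tz": 0, "yaw": 0, "grip": -0.8},
  ],
)

```text
time: 9.98
tool_pos: [0.6562, 0.1693, 0.0226]
tool_rot: [-3.142, -0.001, 3.031]
contact_force: [-4.4, 1.0, 2.3]
opening: 0.0213
```

Emit:
apply_moves(
  plan=[
    {"tx": -0.0008, "ty": 0, "tz": 0, "yaw": 0, "grip": -0.8},
    {"tx": -0.0008, "ty": 0, "tz": 0, "yaw": 0, "grip": -0.8},
  ],
)

```text
time: 10.22
tool_pos: [0.6566, 0.1693, 0.0226]
tool_rot: [-3.142, -0.002, 3.031]
contact_force: [-6.4, 1.4, 3.2]
opening: 0.0212
```

Emit:
apply_moves(
  plan=[
    {"tx": -0.0008, "ty": 0, "tz": 0, "yaw": 0, "grip": -0.8},
    {"tx": -0.0008, "ty": 0, "tz": 0, "yaw": 0, "grip": -0.8},
    {"tx": -0.0008, "ty": 0, "tz": 0, "yaw": 0, "grip": -0.8},
  ],
)

```text
time: 10.6
tool_pos: [0.6571, 0.1693, 0.0226]
tool_rot: [-3.141, -0.003, 3.031]
contact_force: [-8.1, 1.4, 3.8]
opening: 0.021
```

Emit:
apply_moves(
  plan=[
    {"tx": 0, "ty": 0, "tz": 0, "yaw": 0, "grip": -0.8},
    {"tx": 0, "ty": 0, "tz": 0, "yaw": 0, "grip": -0.8},
    {"tx": 0, "ty": 0, "tz": 0, "yaw": 0, "grip": -0.8},
    {"tx": 0, "ty": 0, "tz": 0, "yaw": 0, "grip": -0.8},
  ],
)

```text
time: 11.1
tool_pos: [0.6571, 0.1693, 0.0226]
tool_rot: [-3.141, -0.003, 3.031]
contact_force: [-7.8, 1.6, 4.5]
opening: 0.0214
```

Round lid pressed home: about 8 N, tool displaced about 1.7 mm into the bumper, held about 0.9 s. Release, lift and look at the square.

Emit:
apply_moves(
  plan=[
    {"tx": 0.0015, "ty": 0, "tz": 0, "yaw": 0, "grip": -0.8},
    {"tx": 0.0015, "ty": 0, "tz": 0, "yaw": 0, "grip": -0.2},
    {"tx": 0.0015, "ty": 0, "tz": 0, "yaw": 0, "grip": -0.2},
    {"tx": 0.0015, "ty": 0, "tz": 0, "yaw": 0, "grip": -0.2},
    {"tx": 0.0015, "ty": 0, "tz": -0.02, "yaw": 0, "grip": -0.1},
    {"tx": 0.0015, "ty": 0, "tz": -0.05, "yaw": 0, "grip": -0.1},
    {"tx": 0.04, "ty": -0.03, "tz": -0.06, "yaw": 0, "grip": -0.1},
    {"tx": 0.086, "ty": -0.072, "tz": -0.06, "yaw": 0, "grip": -0.1},
  ],
)

```text
time: 12.1
tool_pos: [0.5657, 0.1068, 0.0851]
tool_rot: [3.141, 0.006, 3.032]
contact_force: [0.1, -0.9, -0.8]
opening: 0.0414
```

Emit:
apply_moves(
  plan=[
    {"tx": 0, "ty": 0, "tz": -0.08, "yaw": 0, "grip": -0.1},
    {"tx": 0, "ty": 0, "tz": -0.08, "yaw": 0, "grip": -0.1},
    {"tx": 0, "ty": 0, "tz": -0.08, "yaw": 0, "grip": -0.1},
    {"tx": 0, "ty": 0, "tz": -0.08, "yaw": 0, "grip": -0.1},
  ],
)

```text
time: 12.6
tool_pos: [0.5647, 0.1069, 0.1622]
tool_rot: [-3.142, -0.001, 3.031]
contact_force: [0.2, 0.4, -0.2]
opening: 0.0412
```

```bash
python3 - <<'E'
from h import *
s=robot.observe(); print(s["time"],s["tool_pos"],s["contact_force"])
c=robot.get_calibration("wrist")
im,d=robot.read_camera("wrist"); cv2.imwrite("pics/w5.png",im[:,:,::-1])
np.savez("w5.npz",im=im,d=d,R=c["R"],t=c["t"])
E
```

```text
12.6 [0.56466702 0.10694014 0.16224563] [ 0.22835347  0.44425112 -0.23361748]
```

View pics/w5.png

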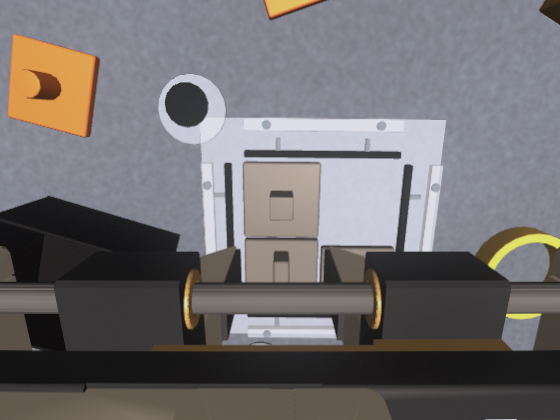

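```bash
python3 - <<'E'
from h import *
z=np.load("w5.npz"); c=robot.get_calibration("wrist"); c["R"]=z["R"];c["t"]=z["t"]; im=z["im"]
print("sq top",pix2w(c,(207.5,281.5),.044),"edge far",pix2w(c,(237,281),.016),"near",pix2w(c,(163,282),.016),"L/R",pix2w(c,(200,320),.016),pix2w(c,(200,244),.016))
cv2.imwrite("pics/w5c.png",cv2.resize(im[110:330,190:450,::-1],None,fx=3,fy=2.7,interpolation=cv2.INTER_CUBIC))
E
```

```text
sq top [0.56435544 0.10664018 0.044     ] edge far [0.59977891 0.10222006 0.016     ] near [0.5311217  0.11076648 0.016     ] L/R [0.56831908 0.14146449 0.016     ] [0.56068722 0.07268486 0.016     ]
```

View pics/w5c.png

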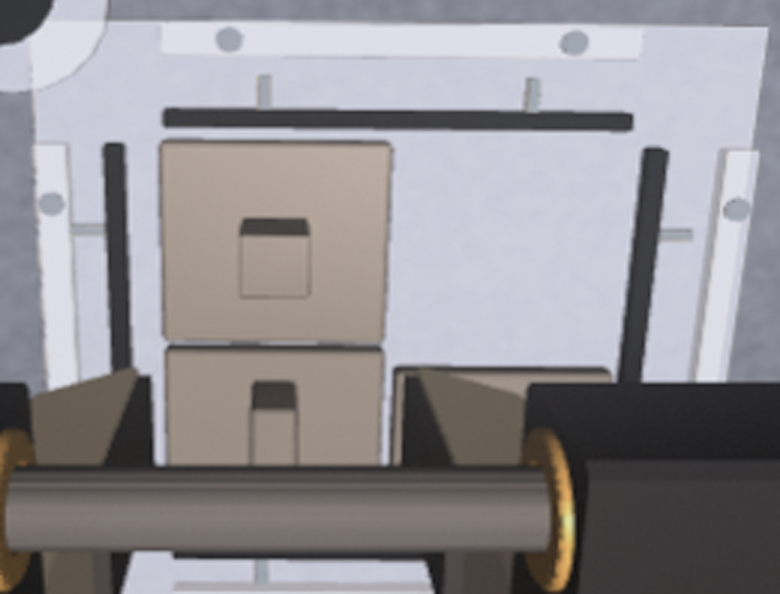

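The square pull (crop 275,265) is right under the tool, within 1 mm. Descending to the same height and gripping.

Emit:
apply_moves(
  plan=[
    {"tx": 0, "ty": 0, "tz": 0.045, "yaw": 0, "grip": -0.1},
    {"tx": 0, "ty": 0, "tz": 0.09, "yaw": 0, "grip": -0.1},
    {"tx": 0, "ty": 0, "tz": 0.12, "yaw": 0, "grip": -0.1},
    {"tx": 0, "ty": 0, "tz": 0.135, "yaw": 0, "grip": -0.1},
    {"tx": 0, "ty": 0, "tz": 0.138, "yaw": 0, "grip": -0.1},
    {"tx": 0, "ty": 0, "tz": 0.138, "yaw": 0, "grip": -0.1},
    {"tx": 0, "ty": 0, "tz": 0.138, "yaw": 0, "grip": -0.8},
    {"tx": 0, "ty": 0, "tz": 0.138, "yaw": 0, "grip": -0.8},
  ],
  force=25,
)

```text
time: 13.65
tool_pos: [0.5654, 0.107, 0.0255]
tool_rot: [3.141, 0.002, 3.031]
contact_force: [-0.1, 0.5, -1.0]
opening: 0.0261
```

Emit:
apply_moves(
  plan=[
    {"tx": 0, "ty": 0, "tz": 0, "yaw": 0, "grip": -0.8},
    {"tx": 0, "ty": 0, "tz": 0, "yaw": 0, "grip": -0.8},
  ],
)

```text
time: 13.9
tool_pos: [0.5653, 0.1069, 0.0253]
tool_rot: [3.141, 0.001, 3.031]
contact_force: [-0.7, -0.3, 5.4]
opening: 0.0194
```

Emit:
apply_moves(
  plan=[
    {"tx": 0, "ty": 0, "tz": -0.001, "yaw": 0, "grip": -0.8},
    {"tx": 0, "ty": 0, "tz": -0.001, "yaw": 0, "grip": -0.8},
    {"tx": 0, "ty": 0, "tz": -0.001, "yaw": 0, "grip": -0.8},
  ],
)

```text
time: 14.28
tool_pos: [0.5647, 0.1069, 0.0254]
tool_rot: [-3.142, -0.001, 3.031]
contact_force: [-0.3, -0.3, -0.7]
opening: 0.0201
```

Emit:
apply_moves(
  plan=[
    {"tx": 0.0005, "ty": 0.005, "tz": 0, "yaw": 0, "grip": -0.8},
    {"tx": 0.0005, "ty": 0.015, "tz": 0, "yaw": 0, "grip": -0.8},
    {"tx": 0.0005, "ty": 0.025, "tz": 0, "yaw": 0, "grip": -0.8},
    {"tx": 0.0005, "ty": 0.035, "tz": 0, "yaw": 0, "grip": -0.8},
    {"tx": 0.0005, "ty": 0.045, "tz": 0, "yaw": 0, "grip": -0.8},
    {"tx": 0.0005, "ty": 0.055, "tz": 0, "yaw": 0, "grip": -0.8},
    {"tx": 0.0005, "ty": 0.062, "tz": 0, "yaw": 0, "grip": -0.8},
    {"tx": 0.0005, "ty": 0.066, "tz": 0, "yaw": 0, "grip": -0.8},
  ],
)

```text
time: 15.28
tool_pos: [0.5718, 0.1731, 0.0256]
tool_rot: [3.142, 0.0, 3.031]
contact_force: [0.2, -0.2, -1.3]
opening: 0.02
```

Emit:
apply_moves(
  plan=[
    {"tx": 0, "ty": 0.002, "tz": 0, "yaw": 0, "grip": -0.8},
    {"tx": 0, "ty": 0.004, "tz": 0, "yaw": 0, "grip": -0.8},
    {"tx": 0, "ty": 0.005, "tz": 0, "yaw": 0, "grip": -0.8},
    {"tx": 0, "ty": 0.006, "tz": 0, "yaw": 0, "grip": -0.8},
    {"tx": 0, "ty": 0.006, "tz": 0, "yaw": 0, "grip": -0.8},
  ],
)

```text
time: 15.9
tool_pos: [0.5724, 0.1785, 0.0256]
tool_rot: [3.142, 0.0, 3.031]
contact_force: [-0.2, 0.4, -1.6]
opening: 0.0198
```

Emit:
apply_moves(
  plan=[
    {"tx": 0, "ty": 0, "tz": 0.0004, "yaw": 0, "grip": -0.8},
    {"tx": 0, "ty": 0.001, "tz": 0.0004, "yaw": 0, "grip": -0.8},
    {"tx": 0, "ty": 0.002, "tz": 0.0004, "yaw": 0, "grip": -0.8},
    {"tx": 0, "ty": 0.002, "tz": 0.0004, "yaw": 0, "grip": -0.8},
  ],
)

```text
time: 16.4
tool_pos: [0.5727, 0.1807, 0.0253]
tool_rot: [3.141, 0.0, 3.031]
contact_force: [0.7, -0.2, 0.6]
opening: 0.0197
```

Emit:
apply_moves(
  plan=[
    {"tx": 0, "ty": 0.001, "tz": 0, "yaw": 0, "grip": -0.8},
    {"tx": 0, "ty": 0.001, "tz": 0, "yaw": 0, "grip": -0.8},
  ],
)

```text
time: 16.65
tool_pos: [0.5728, 0.1816, 0.0253]
tool_rot: [3.141, 0.0, 3.031]
contact_force: [0.1, -0.3, 2.2]
opening: 0.0197
```

Emit:
apply_moves(
  plan=[
    {"tx": 0, "ty": 0.001, "tz": 0, "yaw": 0, "grip": -0.8},
    {"tx": 0, "ty": 0.001, "tz": 0, "yaw": 0, "grip": -0.8},
  ],
)

```text
time: 16.9
tool_pos: [0.5729, 0.1825, 0.0253]
tool_rot: [3.142, 0.0, 3.031]
contact_force: [-0.1, -1.5, 1.0]
opening: 0.0197
```

Emit:
apply_moves(
  plan=[
    {"tx": 0, "ty": 0.001, "tz": 0, "yaw": 0, "grip": -0.8},
    {"tx": 0, "ty": 0.001, "tz": 0, "yaw": 0, "grip": -0.8},
  ],
)

```text
time: 17.15
tool_pos: [0.573, 0.1831, 0.0253]
tool_rot: [-3.141, -0.0, 3.031]
contact_force: [-1.6, -4.9, 3.2]
opening: 0.0198
```

Emit:
apply_moves(
  plan=[
    {"tx": 0, "ty": 0.001, "tz": 0, "yaw": 0, "grip": -0.8},
    {"tx": 0, "ty": 0.001, "tz": 0, "yaw": 0, "grip": -0.8},
  ],
)

```text
time: 17.4
tool_pos: [0.5729, 0.1838, 0.0253]
tool_rot: [-3.141, -0.0, 3.031]
contact_force: [-1.2, -5.6, 4.1]
opening: 0.0198
```

Emit:
apply_moves(
  plan=[
    {"tx": 0, "ty": 0.001, "tz": 0, "yaw": 0, "grip": -0.8},
    {"tx": 0, "ty": 0.001, "tz": 0, "yaw": 0, "grip": -0.8},
  ],
)

```text
time: 17.65
tool_pos: [0.573, 0.1843, 0.0254]
tool_rot: [-3.14, -0.001, 3.031]
contact_force: [-1.7, -7.6, 3.8]
opening: 0.0195
```

Emit:
apply_moves(
  plan=[
    {"tx": 0, "ty": 0.0004, "tz": 0, "yaw": 0, "grip": -0.8},
    {"tx": 0, "ty": 0.0004, "tz": 0, "yaw": 0, "grip": -0.8},
    {"tx": 0, "ty": 0.0004, "tz": 0, "yaw": 0, "grip": -0.8},
    {"tx": 0, "ty": 0.0004, "tz": 0, "yaw": 0, "grip": -0.8},
    {"tx": 0, "ty": 0.0004, "tz": 0, "yaw": 0, "grip": -0.8},
  ],
)

```text
time: 18.27
tool_pos: [0.5729, 0.1844, 0.0254]
tool_rot: [-3.14, -0.001, 3.031]
contact_force: [-0.7, -9.6, 4.9]
opening: 0.0198
```

Square pressed home at 8–10 N for over 0.6 s. Release and go above the bar lid.

Emit:
apply_moves(
  plan=[
    {"tx": 0, "ty": -0.0015, "tz": 0, "yaw": 0, "grip": -0.8},
    {"tx": 0, "ty": -0.0015, "tz": 0, "yaw": 0, "grip": -0.2},
    {"tx": 0, "ty": -0.0015, "tz": 0, "yaw": 0, "grip": -0.2},
    {"tx": 0, "ty": -0.0015, "tz": 0, "yaw": 0, "grip": -0.2},
    {"tx": 0, "ty": -0.0015, "tz": -0.02, "yaw": 0, "grip": -0.2},
    {"tx": 0, "ty": -0.0015, "tz": -0.05, "yaw": 0, "grip": -0.2},
    {"tx": -0.036, "ty": -0.04, "tz": -0.09, "yaw": 0, "grip": -0.2},
    {"tx": -0.072, "ty": -0.08, "tz": -0.13, "yaw": 0, "grip": -0.2},
  ],
)

```text
time: 19.27
tool_pos: [0.6326, 0.1038, 0.1516]
tool_rot: [3.141, 0.0, 3.033]
contact_force: [1.0, 1.4, 0.2]
opening: 0.037
```

Emit:
apply_moves(
  plan=[
    {"tx": 0, "ty": 0, "tz": 0, "yaw": 0, "grip": -0.2},
    {"tx": 0, "ty": 0, "tz": 0, "yaw": 0, "grip": -0.2},
    {"tx": 0, "ty": 0, "tz": 0, "yaw": 0, "grip": -0.2},
  ],
)

```text
time: 19.65
tool_pos: [0.6307, 0.1049, 0.1489]
tool_rot: [-3.142, -0.003, 3.032]
contact_force: [-0.1, 0.3, 0.1]
opening: 0.0369
```

```bash
python3 - <<'E'
from h import *
s=robot.observe(); print(s["time"],s["tool_pos"],s["contact_force"])
c=robot.get_calibration("wrist")
im,d=robot.read_camera("wrist"); cv2.imwrite("pics/w6.png",im[:,:,::-1])
np.savez("w6.npz",im=im,d=d,R=c["R"],t=c["t"])
E
```

```text
19.65 [0.63069232 0.10494004 0.14885981] [-0.11472233  0.2980524   0.13014428]
```

View pics/w6.png

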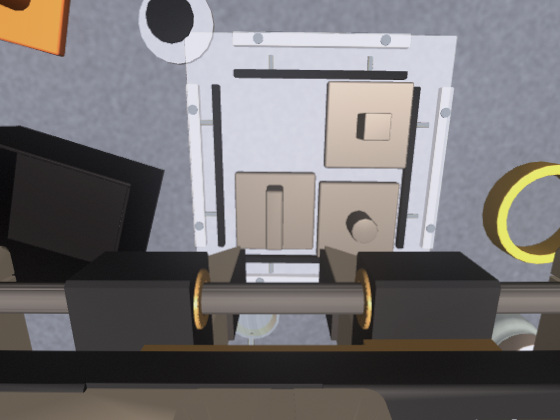

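The square is home at (368,125) and the round at (358,218). The bar lid is at (274,210), with its pull at column 274 and rows 192–249. The tool stopped a little short of it.

```bash
python3 - <<'E'
from h import *
z=np.load("w6.npz"); c=robot.get_calibration("wrist"); c["R"]=z["R"];c["t"]=z["t"]; im=z["im"]
cv2.imwrite("pics/w6c.png",cv2.resize(im[60:260,190:430,::-1],None,fx=3,fy=3,interpolation=cv2.INTER_CUBIC))
E
```

```text
(no output)
```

View pics/w6c.png

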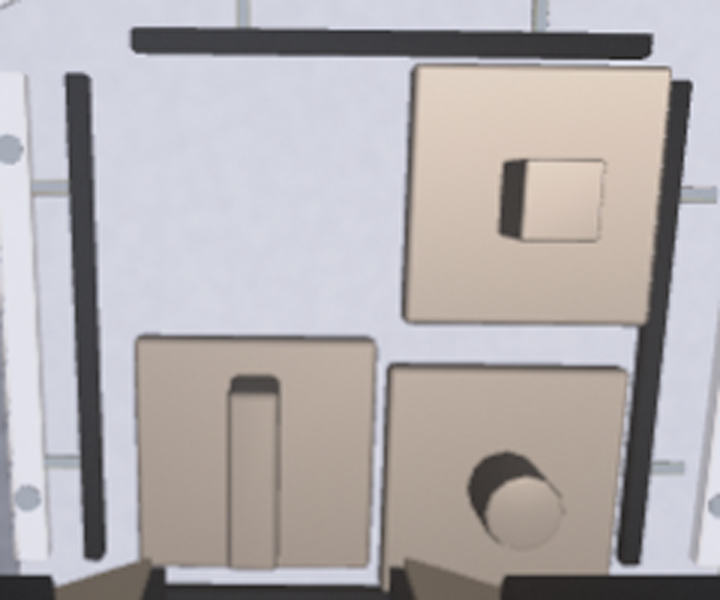

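```bash
python3 - <<'E'
from h import *
z=np.load("w6.npz"); c=robot.get_calibration("wrist"); c["R"]=z["R"];c["t"]=z["t"]
f=lambda u,v,h: pix2w(c,(60+(v+.5)/3-.5,190+(u+.5)/3-.5),h)[:2]
t=f(254,479,.044); print(t, f(254,391,.044),f(254,568,.044))
lid=np.mean([f(*p,.016) for p in [(137,338),(375,339),(370,567),(144,567)]],axis=0); print("lid",lid)
nb=f(250,58,.014); print("near bumper",nb)
s=robot.observe(); print(s["tool_pos"]); d=t-s["tool_pos"][:2]; y=s["tool_rot"][2]
print("tx,ty",d@[np.cos(y),np.sin(y)],d@[np.sin(y),-np.cos(y)])
E
```

```text
[0.63578825 0.09830523] [0.61211865 0.10103522] [0.66087659 0.09541038]
lid [0.63695469 0.09833251]
near bumper [0.52785732 0.10904255]
[0.63085736 0.1049682  0.14906041]
tx,ty -0.0056280658808633794 -0.0060855309437280345
```

Emit:
apply_moves(
  plan=[
    {"tx": -0.006, "ty": -0.006, "tz": 0.0, "yaw": 0, "grip": -0.2},
    {"tx": -0.006, "ty": -0.006, "tz": 0.045, "yaw": 0, "grip": -0.2},
    {"tx": -0.006, "ty": -0.006, "tz": 0.09, "yaw": 0, "grip": -0.2},
    {"tx": -0.006, "ty": -0.006, "tz": 0.115, "yaw": 0, "grip": -0.2},
    {"tx": -0.006, "ty": -0.006, "tz": 0.125, "yaw": 0, "grip": -0.2},
    {"tx": -0.006, "ty": -0.006, "tz": 0.125, "yaw": 0, "grip": -0.2},
    {"tx": -0.006, "ty": -0.006, "tz": 0.125, "yaw": 0, "grip": -0.2},
  ],
)

```text
time: 20.58
tool_pos: [0.6384, 0.0972, 0.0267]
tool_rot: [3.141, 0.003, 3.031]
contact_force: [0.2, 0.6, 0.4]
opening: 0.037
```

```bash
python3 - <<'E'
from h import *
im,d=robot.read_camera("wrist"); cv2.imwrite("pics/w7.png",im[:,:,::-1])
E
```

```text
(no output)
```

View pics/w7.png

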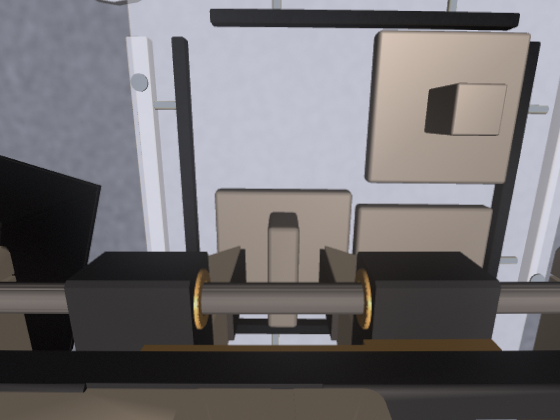

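The bar pull is centred between the fingers at (283,270). Lower 3 mm, then grip.

Emit:
apply_moves(
  plan=[
    {"tx": 0.001, "ty": 0, "tz": 0.003, "yaw": 0, "grip": -0.2},
    {"tx": 0.001, "ty": 0, "tz": 0.003, "yaw": 0, "grip": -0.2},
    {"tx": 0.001, "ty": 0, "tz": 0.003, "yaw": 0, "grip": -0.9},
    {"tx": 0.001, "ty": 0, "tz": 0.003, "yaw": 0, "grip": -0.9},
    {"tx": 0.001, "ty": 0, "tz": 0.003, "yaw": 0, "grip": -0.9},
    {"tx": 0.001, "ty": 0, "tz": 0.003, "yaw": 0, "grip": -0.9},
  ],
  force=25,
)

```text
time: 21.38
tool_pos: [0.6364, 0.0973, 0.0224]
tool_rot: [3.141, 0.0, 3.031]
contact_force: [-0.1, 0.0, -0.1]
opening: 0.0135
```

Emit:
apply_moves(
  plan=[
    {"tx": 0, "ty": 0, "tz": -0.001, "yaw": 0, "grip": -0.9},
    {"tx": 0, "ty": 0, "tz": -0.001, "yaw": 0, "grip": -0.9},
    {"tx": 0, "ty": 0, "tz": -0.001, "yaw": 0, "grip": -0.9},
  ],
)

```text
time: 21.75
tool_pos: [0.6363, 0.0973, 0.0233]
tool_rot: [3.142, -0.0, 3.031]
contact_force: [-0.5, 0.3, -0.2]
opening: 0.0137
```

Emit:
apply_moves(
  plan=[
    {"tx": 0, "ty": 0, "tz": 0.0007, "yaw": 0, "grip": -0.9},
    {"tx": 0.005, "ty": 0, "tz": 0.0007, "yaw": 0, "grip": -0.9},
    {"tx": 0.015, "ty": 0, "tz": 0.0007, "yaw": 0, "grip": -0.9},
    {"tx": 0.025, "ty": 0, "tz": 0.0007, "yaw": 0, "grip": -0.9},
    {"tx": 0.035, "ty": 0, "tz": 0.0007, "yaw": 0, "grip": -0.9},
    {"tx": 0.045, "ty": 0, "tz": 0.0007, "yaw": 0, "grip": -0.9},
    {"tx": 0.055, "ty": 0, "tz": 0.0007, "yaw": 0, "grip": -0.9},
    {"tx": 0.06, "ty": 0, "tz": 0.0007, "yaw": 0, "grip": -0.9},
  ],
)

```text
time: 22.75
tool_pos: [0.576, 0.104, 0.0227]
tool_rot: [3.142, -0.0, 3.031]
contact_force: [-1.0, 0.8, -1.4]
opening: 0.0136
```

Emit:
apply_moves(
  plan=[
    {"tx": 0.002, "ty": 0, "tz": 0, "yaw": 0, "grip": -0.9},
    {"tx": 0.004, "ty": 0, "tz": 0, "yaw": 0, "grip": -0.9},
    {"tx": 0.006, "ty": 0, "tz": 0, "yaw": 0, "grip": -0.9},
    {"tx": 0.008, "ty": 0, "tz": 0, "yaw": 0, "grip": -0.9},
    {"tx": 0.009, "ty": 0, "tz": 0, "yaw": 0, "grip": -0.9},
    {"tx": 0.009, "ty": 0, "tz": 0, "yaw": 0, "grip": -0.9},
  ],
)

```text
time: 23.5
tool_pos: [0.5678, 0.1049, 0.0226]
tool_rot: [3.142, 0.0, 3.031]
contact_force: [-0.1, -0.3, 0.6]
opening: 0.0138
```

```bash
python3 - <<'E'
from h import *
im,d=robot.read_camera("wrist"); cv2.imwrite("pics/w8.png",im[:,:,::-1])
E
```

```text
(no output)
```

View pics/w8.png

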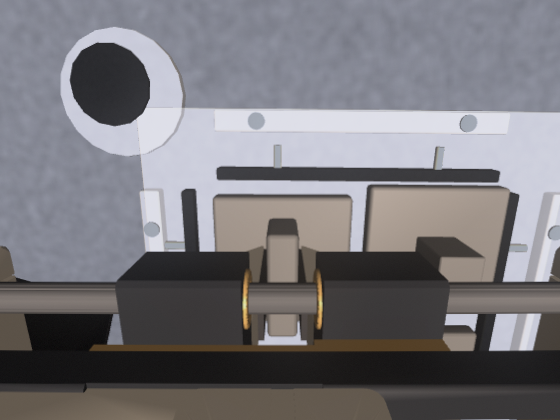

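The bar lid follows. Its near edge at row 196 is about 7 mm from the bumper at row 181.

Emit:
apply_moves(
  plan=[
    {"tx": 0.001, "ty": 0, "tz": 0, "yaw": 0, "grip": -0.9},
    {"tx": 0.002, "ty": 0, "tz": 0, "yaw": 0, "grip": -0.9},
    {"tx": 0.003, "ty": 0, "tz": 0, "yaw": 0, "grip": -0.9},
    {"tx": 0.004, "ty": 0, "tz": 0, "yaw": 0, "grip": -0.9},
    {"tx": 0.004, "ty": 0, "tz": 0, "yaw": 0, "grip": -0.9},
  ],
)

```text
time: 24.18
tool_pos: [0.5637, 0.1054, 0.0226]
tool_rot: [3.142, -0.0, 3.031]
contact_force: [-0.3, -0.2, -0.5]
opening: 0.0142
```

Emit:
apply_moves(
  plan=[
    {"tx": 0.001, "ty": 0, "tz": 0, "yaw": 0, "grip": -0.9},
    {"tx": 0.001, "ty": 0, "tz": 0, "yaw": 0, "grip": -0.9},
  ],
)

```text
time: 24.42
tool_pos: [0.5628, 0.1055, 0.0226]
tool_rot: [3.142, -0.0, 3.031]
contact_force: [0.8, 0.3, -0.5]
opening: 0.0139
```

Emit:
apply_moves(
  plan=[
    {"tx": 0.001, "ty": 0, "tz": 0, "yaw": 0, "grip": -0.9},
    {"tx": 0.001, "ty": 0, "tz": 0, "yaw": 0, "grip": -0.9},
  ],
)

```text
time: 24.68
tool_pos: [0.5618, 0.1056, 0.0226]
tool_rot: [3.142, -0.0, 3.031]
contact_force: [0.3, -0.1, -0.4]
opening: 0.0137
```

Emit:
apply_moves(
  plan=[
    {"tx": 0.001, "ty": 0, "tz": 0, "yaw": 0, "grip": -0.9},
    {"tx": 0.001, "ty": 0, "tz": 0, "yaw": 0, "grip": -0.9},
  ],
)

```text
time: 24.92
tool_pos: [0.5608, 0.1057, 0.0226]
tool_rot: [3.142, -0.0, 3.031]
contact_force: [0.9, -0.6, -0.1]
opening: 0.014
```

Emit:
apply_moves(
  plan=[
    {"tx": 0.001, "ty": 0, "tz": 0, "yaw": 0, "grip": -0.9},
    {"tx": 0.001, "ty": 0, "tz": 0, "yaw": 0, "grip": -0.9},
  ],
)

```text
time: 25.18
tool_pos: [0.56, 0.1058, 0.0227]
tool_rot: [3.141, 0.0, 3.031]
contact_force: [0.5, 0.2, -1.2]
opening: 0.014
```

Emit:
apply_moves(
  plan=[
    {"tx": 0.001, "ty": 0, "tz": 0, "yaw": 0, "grip": -0.9},
    {"tx": 0.001, "ty": 0, "tz": 0, "yaw": 0, "grip": -0.9},
  ],
)

```text
time: 25.42
tool_pos: [0.5594, 0.1058, 0.0228]
tool_rot: [3.141, 0.001, 3.031]
contact_force: [2.5, -1.0, -1.4]
opening: 0.0135
```

Emit:
apply_moves(
  plan=[
    {"tx": 0.0008, "ty": 0, "tz": 0, "yaw": 0, "grip": -0.9},
    {"tx": 0.0008, "ty": 0, "tz": 0, "yaw": 0, "grip": -0.9},
  ],
)

```text
time: 25.68
tool_pos: [0.5588, 0.1059, 0.0229]
tool_rot: [3.141, 0.002, 3.031]
contact_force: [3.5, -1.7, -2.7]
opening: 0.0139
```

Emit:
apply_moves(
  plan=[
    {"tx": 0.001, "ty": 0, "tz": 0.0003, "yaw": 0, "grip": -0.9},
    {"tx": 0.001, "ty": 0, "tz": 0.0003, "yaw": 0, "grip": -0.9},
  ],
)

```text
time: 25.92
tool_pos: [0.5584, 0.1059, 0.0229]
tool_rot: [3.141, 0.003, 3.031]
contact_force: [5.8, -2.0, -1.2]
opening: 0.0139
```

Emit:
apply_moves(
  plan=[
    {"tx": 0.0008, "ty": 0, "tz": 0.0002, "yaw": 0, "grip": -0.9},
    {"tx": 0.0008, "ty": 0, "tz": 0.0002, "yaw": 0, "grip": -0.9},
  ],
)

```text
time: 26.18
tool_pos: [0.5581, 0.1059, 0.0229]
tool_rot: [3.141, 0.004, 3.031]
contact_force: [6.3, -2.4, -1.5]
opening: 0.0138
```

Emit:
apply_moves(
  plan=[
    {"tx": 0.0006, "ty": 0, "tz": 0, "yaw": 0, "grip": -0.9},
    {"tx": 0.0006, "ty": 0, "tz": 0, "yaw": 0, "grip": -0.9},
    {"tx": 0.0006, "ty": 0, "tz": 0, "yaw": 0, "grip": -0.9},
    {"tx": 0.0006, "ty": 0, "tz": 0, "yaw": 0, "grip": -0.9},
    {"tx": 0.0006, "ty": 0, "tz": 0, "yaw": 0, "grip": -0.9},
    {"tx": 0.0006, "ty": 0, "tz": 0, "yaw": 0, "grip": -0.9},
  ],
)

```text
time: 26.92
tool_pos: [0.5578, 0.1059, 0.0229]
tool_rot: [3.141, 0.005, 3.03]
contact_force: [7.3, -2.2, -0.7]
opening: 0.0136
```

Bar pressed home at about 7 N for over 0.7 s. Release, lift clear and check.

Emit:
apply_moves(
  plan=[
    {"tx": -0.0015, "ty": 0, "tz": 0, "yaw": 0, "grip": -0.9},
    {"tx": -0.0015, "ty": 0, "tz": 0.0003, "yaw": 0, "grip": -0.3},
    {"tx": -0.0015, "ty": 0, "tz": 0, "yaw": 0, "grip": -0.3},
    {"tx": -0.0015, "ty": 0, "tz": 0, "yaw": 0, "grip": -0.3},
    {"tx": -0.0015, "ty": 0, "tz": -0.02, "yaw": 0, "grip": -0.3},
    {"tx": -0.0015, "ty": 0, "tz": -0.06, "yaw": 0, "grip": -0.3},
    {"tx": -0.0015, "ty": 0, "tz": -0.11, "yaw": 0, "grip": -0.3},
    {"tx": -0.0015, "ty": 0, "tz": -0.16, "yaw": 0, "grip": -0.3},
  ],
)

```text
time: 27.92
tool_pos: [0.5565, 0.1062, 0.1834]
tool_rot: [-3.142, -0.001, 3.031]
contact_force: [0.3, 0.4, 0.1]
opening: 0.0321
```

Emit:
apply_moves(
  plan=[
    {"tx": 0, "ty": 0.02, "tz": -0.03, "yaw": 0, "grip": -0.3},
    {"tx": 0, "ty": 0.02, "tz": -0.03, "yaw": 0, "grip": -0.3},
    {"tx": 0, "ty": 0.02, "tz": -0.03, "yaw": 0, "grip": -0.3},
    {"tx": 0, "ty": 0.02, "tz": -0.03, "yaw": 0, "grip": -0.3},
  ],
)

```text
time: 28.42
tool_pos: [0.5585, 0.1255, 0.2105]
tool_rot: [-3.141, -0.003, 3.03]
contact_force: [-0.2, -0.6, -0.7]
opening: 0.0322
```

```bash
python3 - <<'E'
from h import *
s=robot.observe(); print(s["time"],s["tool_pos"],s["contact_force"])
c=robot.get_calibration("wrist")
im,d=robot.read_camera("wrist"); cv2.imwrite("pics/w9.png",im[:,:,::-1])
np.savez("w9.npz",im=im,d=d,R=c["R"],t=c["t"])
E
```

```text
28.425 [0.55852616 0.12547653 0.21046664] [-0.16777799 -0.5716158  -0.65996009]
```

View pics/w9.png

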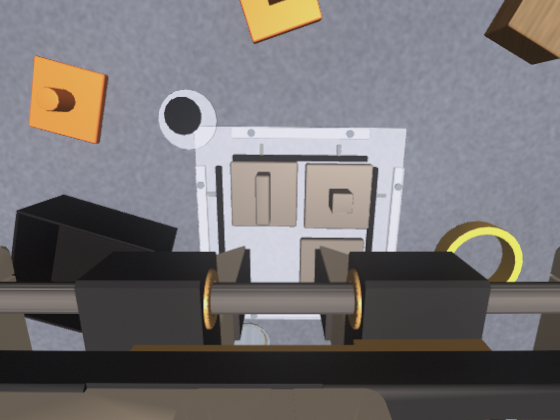

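The bar is at (264,194) against the near bumper, the square at (340,196) against the left bumper, and the round at about (332,265) by the far one. Now the numeric check against the tray corners seen here.

```bash
python3 - <<'E'
from h import *
z=np.load("w9.npz"); c=robot.get_calibration("wrist"); c["R"]=z["R"];c["t"]=z["t"]
g=lambda u,v,h: pix2w(c,(v,u),h)[:2]
a,b=g(196,128,.006),g(405.5,129,.006); e=(b-a)/np.linalg.norm(b-a); x=np.array([e[1],-e[0]]); T=(a+b)/2+.11*x
print(np.linalg.norm(b-a),T)
tf=lambda p:(np.array([(p-T)@x,(p-T)@e])).round(4)
print("bar",tf(np.mean([g(*p,.016) for p in [(232,162),(297,161),(296,226),(232,226)]],axis=0)))
print("sq",tf(np.mean([g(*p,.016) for p in [(306,165),(371,164),(370,228),(306,228)]],axis=0)))
print("round near edge",tf(g(332,239,.016)))
E
```

```text
0.21571414619857662 [0.60766864 0.13909801]
bar [-0.0425 -0.0378]
sq [-0.0402  0.0401]
round near edge [0.0066 0.0355]
```

```bash
python3 - <<'E'
from cell import robot
print(robot.hand_in(), robot.observe()["time"])
E
```

```text
the job is handed in; nothing more can be done
the job is handed in; nothing more can be done
```

I slid the three lids in order and pressed each one home by feel: round to the far left, square to the near left, bar into the pick-up corner. I then let go, lifted clear and handed in at about 28.5 s.

| Lid | Pressed against | Wrist force | Held | Final centre in tray frame |
|---|---|---|---|---|
| Round | Far bumper | about 8 N | about 0.9 s | x ≈ +42 mm, y ≈ +36 mm |
| Square | Left bumper | 8–10 N | over 0.6 s | x ≈ -40 mm, y ≈ +40 mm |
| Bar | Near bumper | about 7 N | over 0.7 s | x ≈ -43 mm, y ≈ -38 mm |

- **Last checks:** the final wrist picture put all three lids in their places within the limits, with the gripper touching nothing. The hand-in gives no verdict.
- **Force readings:** presses read somewhat above the 6 N aimed for because part of the force is drag on the tray floor. All stayed well under 15 N.
- **Not quite as intended:** while gripping, the tool pressed the round lid down by up to about 8 N early in its slide, until I raised it. The lids were also carried up to roughly 1 mm off the floor for parts of the slides before I eased them back down.
- **Rough measurements:** the tray's near edge measured 216 mm instead of 220 mm, so the positions above are good to a few millimetres. The round lid's position comes from its near edge only, because the fingers hid the rest.
- **Other things on the table:** I went nowhere near the bystanders or look-alikes, but I did not compare their positions before and after.

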